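Flick the kitchen day wheel on to red

ROBOT

A 6-joint arm with a two-finger parallel gripper is mounted at the origin on a cart in front of the work surface, level with it; the furniture and walls round the work are solid. World frame = base frame: x ahead of the robot, y to its left, z up, the work surface at z = 0. Lengths are in mm, angles in rad, forces in N, time in s.
With the tool pointing down it reaches from about 350 to 925 mm from the base axis. Payload 6.4 kg.
Tool frame: the origin (TCP) lies midway between the tips of the shut fingers; the grasp point (between the pads) lies 19 mm behind it; z points along the fingers, x is the direction in which the jaws open and shut, and the axes are right-handed (so a half turn about z gives the same grasp; the last joint's range is limited). The gripper opens to 85 mm and grips with 20 to 120 N. Pads are 22 mm wide; open, the fingers measure 114 mm over their backs; the gripper's body (76 mm by 85 mm) begins 54 mm behind the grasp point. The pads swing forward as they close: fully open they stand 13 mm farther back than shut.
Start: joints at [-1.508, 0.245, 1.558, -0, 1.339, -0.174], TCP at [152.49, -631.871, 208.99] pointing down, gripper open.
Joint ranges: [-3.13, 3.13], [-1.02, 2.26], [0.13, 2.54], [-0.95, 4.09], [0.21, 2.88], [-2.74, 2.74]. Speed limits (rad/s): [2.57, 2.57, 3.14, 3.14, 3.14, 3.14].

INTERFACE

Orientations are given as a unit quaternion [x, y, z, w].
In Python, from workcell import robot, cams, hand_in gives the robot as it stands.
- The arm moves only by the shell command python3 -m creep 'ROWS'. ROWS is JSON, one flat list of numbers, 7 for each row, row after row: the shift along the tool's x, y, z in mm, then the turn, a rotation vector about the tool's x, y, z in degrees, then the closure, from 0 (fully open) to 1 (shut). A call has 1 to 5 rows; each row shifts and turns the commanded pose from where the row before left it, along the tool's axes as they then stand; what a row does not reach is not made up. A row lasts 1/10 s, in which the tool goes at most 50 mm and 8.59 degrees, less where a joint would pass 70% of its speed; a pose out of reach is approached as far as the arm can. A call with a gripper value outside its range is refused whole. The fingers move at their own pace and stop on an object; the grip force is fixed at half the most. Time passes only in rows, so rows that do not move let the fingers close. It gives the time, the measured TCP pose, the force and the opening at its end, in the units of the state.
- robot.read_state(): the state, without advancing time (a new reading comes with each control period).
- cams.snapshot(name): name is "scene" or "top" or "wrist"; returns the picture (400x640x3 uint8, red, green, blue); there is no depth.
- cams.calibration(name): a dict with "K" (3x3 intrinsics, pixels), "k1" (the pictures are not rectified: a ray, as slopes to the right and down, at radius r is drawn at 1 + k1 r^2 times it, then the intrinsics apply), "rvec" (rotation vector, rad) and "tvec" (3), from world to camera coordinates, as OpenCV has them. Camera axes: x right, y down, z forward; pixel columns grow to the right and rows downward; lengths in mm; the calibration is good to about 2 mm. A picture is of the moment at which its call begins: read the wrist's pose just before it. calibration takes no time and is no camera call; for the wrist camera it gives the pose at the moment of the call.
- hand_in(): hands the job in, once; it reports no verdict.
Trained networks look in the newest picture that a camera, given by its name, has taken for a name from the list of things; names that differ only in an ending like _2 or _b are one class to them, and where a whole thing is asked for, a point or a joint stands for the part that bears it (a point fixed in the world has none). Each returns a list of dicts, best first, with "p" (0 to 1); they miss things now and then, are a little off and sometimes report something else, mostly with a low value. They report only what shows in the picture. A call takes as long as a camera call.
- cams.regions_of(query, camera): "mask" (400x640 bool, what is visible of it) and "rect" ([left, top, right, bottom] in pixels, round what is visible of it).
- cams.spot_point(query, camera): "centre" ([column, row] in pixels: a listed point, or the origin of a listed thing).
The state is a dict: "time_s": time; "joint_positions": joint angles; "joint_velocities": joint speeds; "tau": joint torques, N m; "eef_pos": TCP position; "tool_rot": TCP orientation; "ft_force": force on the tool from outside, world axes, zero at the start; "wrist_torque": the same for the moment, N m; "gripper_width": finger opening in mm.
Only numpy, scipy, OpenCV 4.12 (cv2) and the standard library are available. Lean on these libraries where they do the work, as an engineer would, in place of code of your own. Each camera call takes 0.05 s, during which the arm holds its last target. There are 200 camera calls.

TASK

The kitchen's day wheel has to be brought to red. With a fingertip, flick its upright paddle away from the robot, over the top, one click at a time; let it come to rest with the yellow paddle (the one just before red) upright, then give it the last click so that the red paddle stands upright, and stop: do not go past red or work round backwards. Do it gently, only touching: pinch nothing, do not lift, shift or tip the stand, and leave everything else on the counter alone.

Things in the scene. Friction and masses are not known exactly. Their poses are not given: they have to be found in the camera images.
- day_stand: Day wheel's stand, loose, about 2 kg: dark steel foot 116 (its x) x 86 x 14 mm and two aluminium cheeks up to 100 mm above the counter, 22 to 28 mm either side of the middle, each with a white pointer up to 113 mm. Origin: centre of its underside, on the counter. x: the flicking direction (level, roughly away from the robot); y: along the axle; z up.
- wheel_axle (a point): Centre of the wheel on its level axle, 80 mm above the counter. Upright paddle wheel: white hub of 21 mm radius, seven stiff flat paddles in different colours 51.4 degrees apart, each 6 mm thick, 26 mm wide (11 mm to the stand's -y, 15 mm to +y), tips 60 mm from the axle. At rest one paddle is always upright, between the pointers.
- upright_tip (a point): Fixed on the stand: where the tip of the upright paddle is, 140 mm above the counter. The tips of its neighbours are then 47 mm before and behind it, 117 mm above the counter: a shut fingertip with its end 122 to 127 mm above the counter comes down behind the upright paddle (robot's side) and pushes it along the stand's +x clear of the others.
- day_wheel (a joint): Turn of the wheel, rad; grows as its top goes along the stand's +x. One click is 0.898. Upright: orange at 0, black 0.898, blue 1.795, yellow 2.693, red 3.590, brown 4.488. Starts at orange, black or blue. A spring holds each click: a push of 2 to 5 N; past half a click (about 21 mm of push at 125 mm height) it springs on to the next, so 24 to 33 mm from first touch is one click.
- red_tip (a point): Middle of the outer edge of the red paddle, 60 mm from the axle; 140 mm above the counter when red is upright.
- leftovers: Bystander, to be left alone: clear food tub of salad leftovers, 119 x 166 x 74 mm. Origin: centre of its underside.
- yellow_pot: Bystander, to be left alone: small pot with a yellow snap lid, 63 x 58 x 47 mm. Origin: centre of its underside.
- pepper: Bystander, to be left alone: small glass pot with a black lid, 50 mm across, 74 mm high. Origin: centre of its underside.
- sauce: Bystander, to be left alone: little sauce bottle with a red cap, 40 mm across, 147 mm high. Origin: centre of its underside.
- salt: Bystander, to be left alone: glass shaker with a grey top, 44 mm across, 90 mm high. Origin: centre of its underside.
- pen: Bystander, to be left alone: red and white marker pen lying down, 135 x 17 mm. Origin: centre of its underside.
- spoon: Bystander, to be left alone: steel teaspoon lying down, 137 x 28 mm. Origin: centre of its underside.

How it is judged:
By the outcome, as a careful person would: the job done as asked, in the order asked, and still so for the second after the job is handed in, with the robot touching nothing.
It also fails if it takes over 40 s, if anything falls off the work surface, if the arm or the gripper's body presses on something with over 40 N, if the wrist force passes 120 N, or if a joint passes its speed limit or range.

## Working session

There is one attempt and no reset: what is moved stays moved. The work goes in short steps, Python scripts to look and compute and a shell command to move; the robot and the scene stay as the last step left them, time stands still between calls to the robot, and variables do not carry over. Pictures are saved under pics/ and viewed, about 8 in all and at most 12, crops included, and the job is handed in when it is done.

```bash
mkdir -p pics
cat > h.py <<'E'
import numpy as np, cv2
from workcell import robot, cams, hand_in
from scipy.spatial.transform import Rotation as R
def cal(n):
    c=cams.calibration(n); return np.array(c["K"],float),float(c["k1"]),cv2.Rodrigues(np.array(c["rvec"],float))[0],np.array(c["tvec"],float).ravel()
def proj(P,c):
    K,k,Rm,t=c; q=np.atleast_2d(P)@Rm.T+t; s=q[:,:2]/q[:,2:]; s=s*(1+k*(s**2).sum(1,keepdims=True)); return s@K[:2,:2].T+K[:2,2]
def onplane(px,z,c):
    K,k,Rm,t=c; d=np.array([(px[0]-K[0,2])/K[0,0],(px[1]-K[1,2])/K[1,1]]); s=d.copy()
    for _ in range(20): s=d/(1+k*(s@s))
    r=Rm.T@np.array([s[0],s[1],1]); o=-Rm.T@t; return o+r*(z-o[2])/r[2]
def save(img,f): cv2.imwrite('pics/'+f,cv2.cvtColor(img,cv2.COLOR_RGB2BGR))
E
python3 - <<'E'
from h import *
s=robot.read_state(); print(s["time_s"],s["eef_pos"],s["tool_rot"])
ims=[]
for n in("scene","top"):
    im=cams.snapshot(n); ims.append(im); c=cal(n); print(n,"cam at",(-c[2].T@c[3]).round())
    for q,z in(("day_stand",0),("wheel_axle",80),("upright_tip",140),("red_tip",None),("leftovers",0),("yellow_pot",0),("pepper",0),("sauce",0),("salt",0),("pen",0),("spoon",0)):
        for d in cams.spot_point(q,n)[:1]: print(q,round(d["p"],2),np.round(d["centre"],1),onplane(d["centre"],z,c).round(1) if z is not None else "")
save(ims[0],'scene0.png');save(ims[1],'top0.png')
E
```

```text
0.0 [ 152.45643454 -631.26548856  207.88443487] [ 7.85681252e-01 -6.18630789e-01 -6.29479673e-04 -7.21403327e-04]
scene cam at [-120.  599.  508.]
day_stand 0.64 [228.3 278.9] [513.4 279.   -0. ]
wheel_axle 0.82 [223.3 244. ] [533.7 267.5  80. ]
upright_tip 0.56 [221.5 227. ] [505.  280.2 140. ]
red_tip 0.77 [233.6 271.7] 
yellow_pot 0.74 [229.9 279.2] [509.7 277.    0. ]
pepper 0.92 [233.9 312.8] [408.  331.8   0. ]
sauce 0.68 [372.1 189.5] [ 591.5 -358.1    0. ]
salt 0.93 [288.7 252.6] [496.4 111.1   0. ]
pen 0.64 [367.7 225.5] [ 438.7 -139.3    0. ]
spoon 0.53 [237.  267.9] [535.7 240.8  -0. ]
top cam at [ 408.  -21. 1200.]
day_stand 0.84 [228.4 192.3] [513.  274.5   0. ]
wheel_axle 0.67 [222.8 188.2] [516.9 270.6  80. ]
upright_tip 0.83 [215.  184.4] [520.6 275.7 140. ]
leftovers 0.81 [449.4 208.6] [ 479.8 -368.3    0. ]
yellow_pot 0.96 [401.2 167.3] [ 597.1 -227.8    0. ]
sauce 0.6 [444.9 167.2] [ 600.2 -355.     0. ]
salt 0.54 [283.2 198.2] [499.3 113.6   0. ]
pen 0.5 [370.8 218.8] [ 445.2 -141.6    0. ]
spoon 0.55 [400.7 212.8] [ 464.5 -227.7    0. ]
```

View pics/scene0.png

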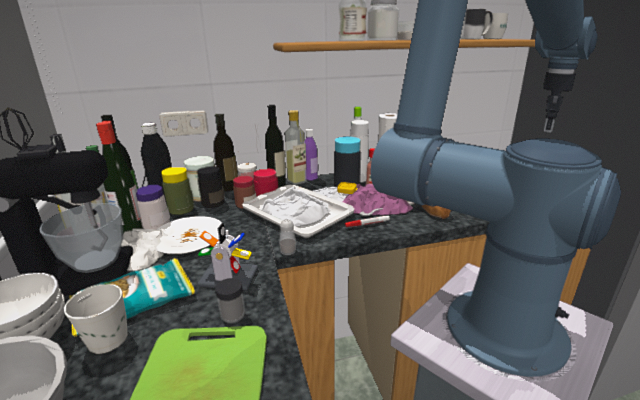

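View pics/top0.png

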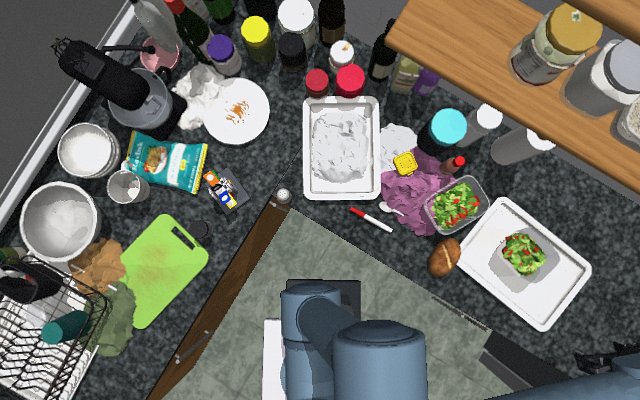

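The wheel stands near (515, 273): top image about (222, 188), scene about (225, 250). An orange paddle seems to be up. I'll enlarge the top picture for the yaw.

Run:
```python
from h import *
im=[cv2.cvtColor(cv2.imread(f'pics/{n}0.png'),cv2.COLOR_BGR2RGB) for n in("top","scene")]
a=cv2.resize(im[0][150:230,180:260],(400,400),interpolation=cv2.INTER_CUBIC)
b=cv2.resize(im[1][220:320,180:280],(400,400),interpolation=cv2.INTER_CUBIC)
save(np.hstack([a,b]),'crop0.png')
```

```text
(no output)
```

View pics/crop0.png

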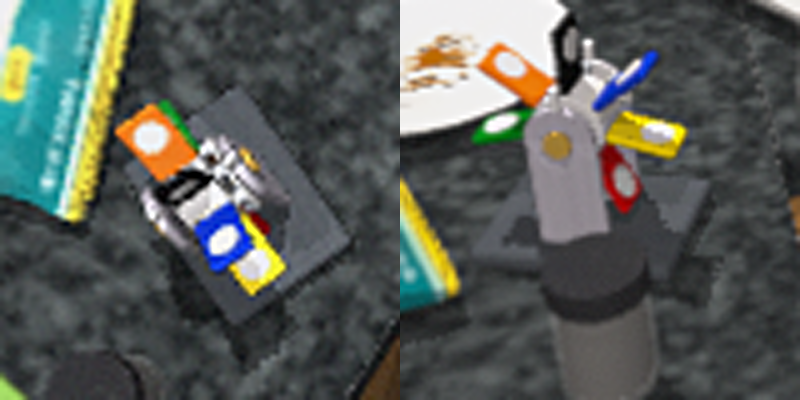

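Black is upright (blue next, then yellow, red): three clicks are needed. Foot corners in the crop: (235,88), (350,242), (237,325).

Run:
```python
from h import *
c=cal("top")
P=[onplane((180+u/5-.4,150+v/5-.4),14,c)[:2] for u,v in((235,88),(350,242),(237,325))]
print(np.round(P,1)); a=P[0]-P[1]; b=P[1]-P[2]
print(np.linalg.norm(a),np.linalg.norm(b),np.degrees(np.arctan2(a[1],a[0])),np.degrees(np.arctan2(b[1],b[0]))+90,"centre",(P[0]+P[2])/2)
```

```text
[[584.7 279.2]
 [496.7 209. ]
 [447.4 272.6]]
112.61492018528241 80.48848087903085 38.562756220659914 37.77075597191301 centre [516.04225826 275.91401287]
```

```bash
python3 -m creep '[0,0,-30,0,0,-8.2,1, 0,0,-30,0,0,-8.2,1, 0,0,-20,0,0,-8.1,1, -14.3,-45.5,0,0,0,0,1, -14.3,-45.5,0,0,0,0,1]'; python3 -m creep '[-14.3,-45.5,0,0,0,0,1, -14.3,-45.5,0,0,0,0,1, -14.3,-45.5,0,0,0,0,1, -14.3,-45.5,0,0,0,0,1, -14.3,-45.5,0,0,0,0,1]'
```

```text
time_s: 1.7
eef_pos: [206.5, -553.2, 289.8]
tool_rot: [0.899, -0.439, 0.001, 0.001]
ft_force: [0.2, 0.0, 0.2]
gripper_width: 12.5
time_s: 2.2
eef_pos: [342.2, -355.0, 289.2]
tool_rot: [0.899, -0.438, 0.0, 0.0]
ft_force: [1.2, -0.1, -0.8]
gripper_width: 0.0
```

```bash
python3 -m creep '[-14.3,-45.5,0,0,0,0,1, -14.3,-45.5,0,0,0,0,1, -14.3,-45.5,0,0,0,0,1, -14.3,-45.5,0,0,0,0,1, -37,-30,0,0,0,0,1]'; python3 -m creep '[-37,-30,0,0,0,0,1, -37,-30,0,0,0,0,1, -37,-30,0,0,0,0,1, -37,-30,0,0,0,0,1, -37,-30,0,0,0,0,1]';python3 -m creep '[-37,-30,0,0,0,0,1, -37,-30,0,0,0,0,1, -37,-30,0,0,0,0,1, 0,0,20,0,0,0,1, 0,0,20,0,0,0,1]'
python3 - <<'E'
from h import *
s=robot.read_state(); print(s["time_s"],s["eef_pos"].round(1) if hasattr(s["eef_pos"],'round') else s["eef_pos"])
im=cams.snapshot("wrist"); c=cal("wrist"); save(im,'w1.png'); print("cam",-c[2].T@c[3])
for q,z in(("day_stand",0),("wheel_axle",80),("upright_tip",140)):
    for d in cams.spot_point(q,"wrist")[:1]: print(q,round(d["p"],2),np.round(d["centre"],1),onplane(d["centre"],z,c).round(1))
u=np.array([np.cos(np.radians(38)),np.sin(np.radians(38))]);n=np.array([-u[1],u[0]])
print(proj([[516+a*u[0]+b*n[0],275+a*u[1]+b*n[1],14] for a,b in((58,43),(58,-43),(-58,-43),(-58,43))],c).round())
E
```

```text
time_s: 2.7
eef_pos: [451.9, -150.3, 289.1]
tool_rot: [0.899, -0.438, 0.0, -0.0]
ft_force: [0.3, -0.4, 0.1]
gripper_width: 0.1
time_s: 3.2
eef_pos: [454.0, 88.3, 289.4]
tool_rot: [0.899, -0.438, 0.001, -0.0]
ft_force: [0.2, -0.7, -1.2]
gripper_width: -0.3
time_s: 3.7
eef_pos: [456.8, 231.0, 249.2]
tool_rot: [0.9, -0.436, 0.001, -0.001]
ft_force: [0.8, -0.0, 0.2]
gripper_width: -0.2
3.7 [456.8 231.  249.2]
cam [512.45230671 273.71510494 410.22321801]
day_stand 0.92 [330.  103.1] [519.1 273.4   0. ]
wheel_axle 0.8 [321.5 108.1] [508.5 277.3  80. ]
upright_tip 0.88 [328.9 107.9] [513.2 271.8 140. ]
[[291.  53.]
 [364.  53.]
 [361. 151.]
 [294. 151.]]
```

View pics/w1.png

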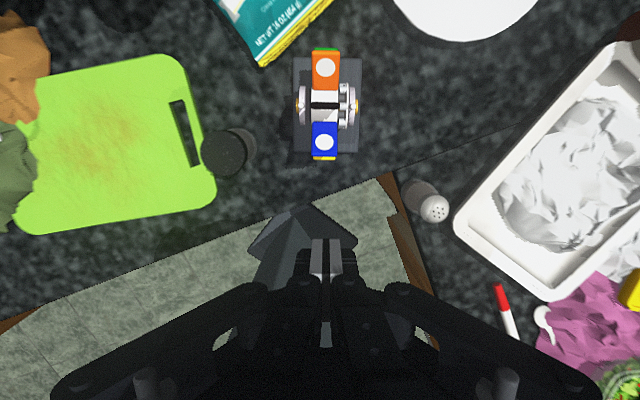

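The view shows black upright at about (325,106), orange ahead (325,68), blue behind (325,140). I'll measure the black paddle and foot more precisely from the pixels.

Run:
```python
from h import *
im=cv2.cvtColor(cv2.imread('pics/w1.png'),cv2.COLOR_BGR2RGB); c=cal("wrist")
def blob(m): 
    ys,xs=np.nonzero(m); return xs.mean()+300,ys.mean()+40
sub=im[40:170,300:350].astype(int); r,g,b=sub[...,0],sub[...,1],sub[...,2]
u=np.array([np.cos(np.radians(38)),np.sin(np.radians(38))]);n=np.array([-u[1],u[0]])
blk=sub.max(2)<40; blk[:50]=0; blk[80:]=0; blk[:,:8]=0; blk[:,40:]=0
print("black",blob(blk),blk.sum(),onplane(blob(blk),140,c))
for nm,m in(("orange",(r>180)&(b<60)&(g>60)&(g<150)),("blue",(b>130)&(r<80))):
    p=blob(m); print(nm,p,m.sum(),onplane(p,124,c).round(1))
C=np.array([516,275.])
for k,(a,bb,z) in dict(tip=(0,2,140),org=(33,2,124),blu=(-33,2,124)).items(): print(k,proj([[*(C+a*u+bb*n),z]],c).round(1))
g2=cv2.cvtColor(im,cv2.COLOR_RGB2GRAY)
print("col298",g2[48:62,298],g2[146:162,298]); print("row75",g2[75,284:300],g2[75,354:372]); print("row 135",g2[135,284:300],g2[135,354:372])
s=robot.read_state(); print(s["time_s"],s["eef_pos"],s["ft_force"])
```

```text
black (np.float64(322.8897637795276), np.float64(104.8267716535433)) 127 [514.80371619 276.85117627 140.        ]
orange (np.float64(325.24148148148146), np.float64(71.88592592592593)) 675 [538.1 292.6 124. ]
blue (np.float64(323.90562913907286), np.float64(137.46026490066225)) 604 [492.4 258.4 124. ]
tip [[323.1 105.1]]
org [[323.3  66.1]]
blu [[323.3 142. ]]
col298 [ 59  52  48  53  50  54  59  66  60  83  94  96 101  96] [72 62 67 66 56 50 44 42 50 45 50 52 50 47 49 40]
row75 [ 71  66  63  62  56  65  63  54  50  76  89  97  97 106  95  74] [ 95 101 100 103  92  99  92  83  40  44  45  43  48  42  52  57  55  54]
row 135 [33 32 39 33 41 41 43 45 38 46 53 58 66 66 63 67] [ 90  92  94 101  92  49  51  52  64  69  68  70  74  75  77  72  71  77]
3.9 [456.76066393 229.10480818 249.23784791] [-0.06148284  0.95130384  0.55487571]
```

```bash
python3 -m creep '[-1,-25,0,0,0,0,1, 0,-25,0,0,0,0,1, 0,0,40,0,0,0,1, 0,0,30,0,0,0,1, 0,0,0,0,0,0,1]'
python3 - <<'E'
from h import *
s=robot.read_state(); C=np.array([515.5,275]);t=np.radians(38);u=np.array([np.cos(t),np.sin(t)])
d=np.array(s["eef_pos"])[:2]-C; print(d@u,d@[-u[1],u[0]],s["eef_pos"],s["ft_force"])
im=cams.snapshot("scene"); save(cv2.resize(im[200:320,160:300],(700,600),interpolation=cv2.INTER_CUBIC),'s1.png')
E
```

```text
time_s: 4.4
eef_pos: [493.6, 259.8, 175.7]
tool_rot: [0.899, -0.438, -0.003, 0.002]
ft_force: [-0.0, -0.2, -0.6]
gripper_width: 0.0
-26.671323143855837 1.5034662338742713 [493.55708431 259.7642414  175.70423564] [-0.02205386 -0.18081872 -0.55504586]
```

View pics/s1.png

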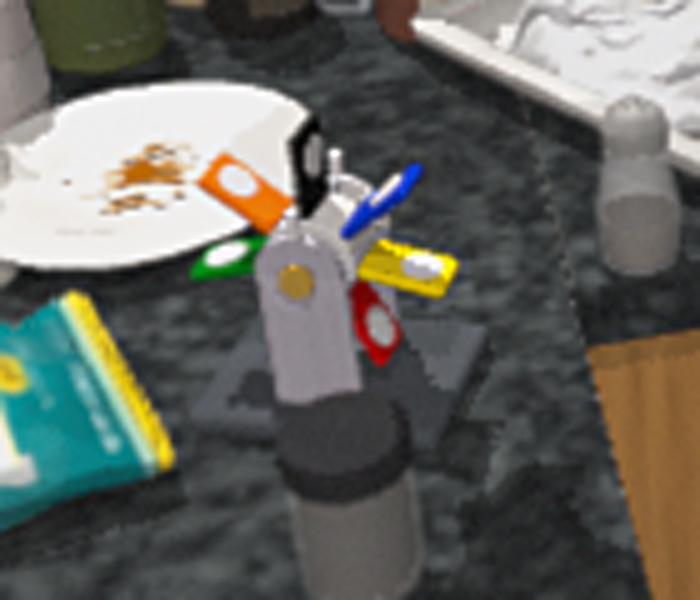

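The gripper does not appear in this scene crop (black upright at (310,165)). I'll check where it should project.

Run:
```python
from h import *
s=robot.read_state(); print(s["time_s"],s["eef_pos"])
print(proj([s["eef_pos"],[515.5,275,140],[515,275,80],np.array(s["eef_pos"])+[0,0,100]],cal("scene")))
print(proj([s["eef_pos"],[515.5,275,140]],cal("wrist")),proj([s["eef_pos"]],cal("top")))
im=[cams.snapshot(n) for n in("scene","wrist")]
save(np.hstack([cv2.resize(i,(400,250),interpolation=cv2.INTER_AREA) for i in im]),'s2.png')
```

```text
4.45 [495.0848042  260.2753986  178.52107345]
[[229.93637009 209.04358519]
 [221.07268249 224.50294928]
 [224.83877286 248.39179663]
 [223.76384798 163.56234158]]
[[324.4687911  236.82073424]
 [326.18123877 179.99206713]] [[216.49083354 192.98783332]]
```

View pics/s2.png

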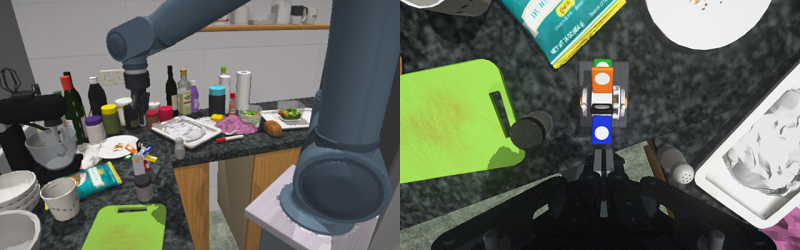

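Run:
```python
from h import *
for i in range(2):
    s=robot.read_state(); a=cams.snapshot("wrist"); c=cal("wrist"); print(s["time_s"],np.round(s["eef_pos"],1), (-c[2].T@c[3]).round(1))
    for q,z in(("wheel_axle",80),("upright_tip",140)):
        for d in cams.spot_point(q,"wrist")[:1]: print(q,np.round(d["centre"],1),onplane(d["centre"],z,c).round(1))
b=cams.snapshot("scene"); p=proj([s["eef_pos"]],cal("scene"))[0].round().astype(int)
A=a[100:300,230:430].copy(); B=b[130:270,160:300].copy(); print(p)
save(np.hstack([cv2.resize(x,(400,400),interpolation=cv2.INTER_CUBIC) for x in(A,B)]),'s3.png')
```

```text
4.55 [497.1 261.  181.7] [553.4 304.5 348.3]
wheel_axle [322.6 164.7] [515.8 278.   80. ]
upright_tip [325.8 179.4] [517.5 275.9 140. ]
4.7 [497.  261.1 181.7] [553.  304.6 347.4]
wheel_axle [324.5 166.5] [515.  275.7  80. ]
upright_tip [327.3 181.1] [516.7 274.4 140. ]
[229 208]
```

View pics/s3.png

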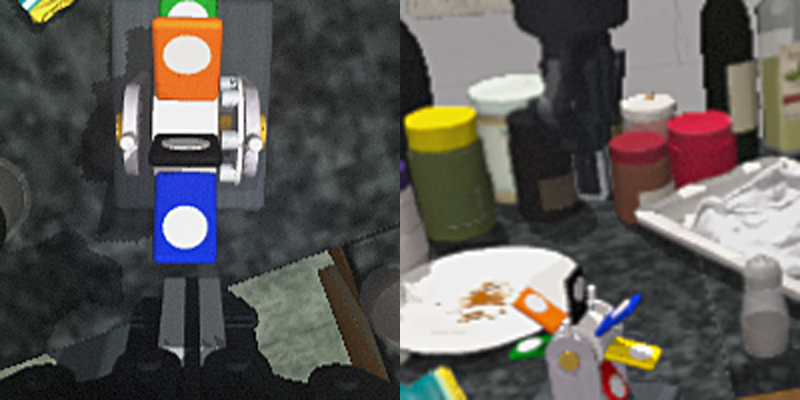

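```bash
python3 -m creep '[-1,0,25,0,0,0,1, 0,0,20,0,0,0,1, 0,0,12,0,0,0,1, 0,0,0,0,0,0,1, 0,0,0,0,0,0,1]'
python3 - <<'E'
from h import *
def rel(p):
    C=np.array([515.5,275]);t=np.radians(37.5);u=np.array([np.cos(t),np.sin(t)]);d=np.array(p)[:2]-C; return d@u,d@[-u[1],u[0]],p[2]
a=cams.snapshot("wrist");b=cams.snapshot("scene");s=robot.read_state(); print(np.round(rel(s["eef_pos"]),1),s["ft_force"],proj([s["eef_pos"]],cal("scene")),proj([s["eef_pos"]],cal("wrist")))
A=a[100:300,230:430].copy(); B=b[170:270,170:270].copy()
save(np.hstack([cv2.resize(x,(400,400),interpolation=cv2.INTER_CUBIC) for x in(A,B)]),'s4.png')
E
cat >> h.py <<'E'
def rel(p):
    C=np.array([515.5,275]);t=np.radians(37.5);u=np.array([np.cos(t),np.sin(t)]);d=np.array(p)[:2]-C; return np.round([d@u,d@[-u[1],u[0]],p[2]],1)
E
```

```text
time_s: 5.4
eef_pos: [495.3, 261.7, 122.6]
tool_rot: [0.899, -0.438, 0.0, -0.0]
ft_force: [-0.0, 0.1, 0.8]
gripper_width: -0.2
[-23.6   1.6 123.4] [-0.13537302  0.38304076 -0.31544277] [[232.25344133 232.18251454]] [[324.45517397 236.82469431]]
```

View pics/s4.png

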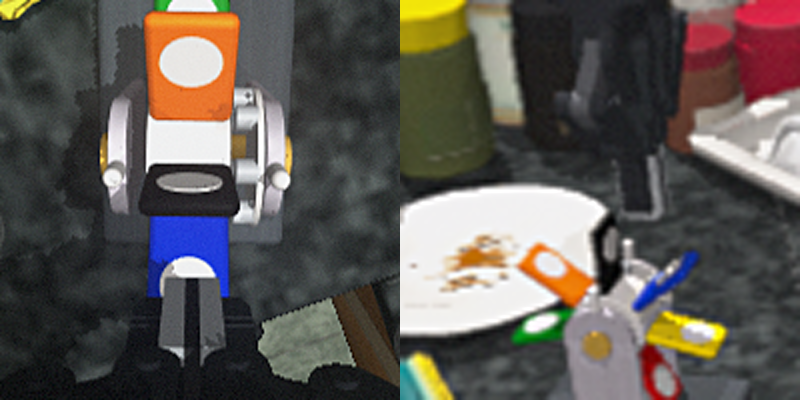

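The scene crop shows the finger end slightly higher than projected (crop (640,215), expected around 245). I'll push partway and check by force.

```bash
python3 -m creep '[0,-5,0,0,0,0,1, 0,-4,0,0,0,0,1, 0,-4,0,0,0,0,1, 0,-4,0,0,0,0,1, 0,-4,0,0,0,0,1]'
python3 - <<'E'
from h import *
for i in range(3):
    a=cams.snapshot("wrist"); s=robot.read_state(); print(rel(s["eef_pos"]),np.round(s["ft_force"],2))
b=cams.snapshot("scene")
A=a[100:300,230:430].copy(); B=b[170:270,170:270].copy()
save(np.hstack([cv2.resize(x,(400,400),interpolation=cv2.INTER_CUBIC) for x in(A,B)]),'s5.png')
E
```

```text
time_s: 6.0
eef_pos: [511.8, 274.8, 122.0]
tool_rot: [0.899, -0.438, 0.0, -0.0]
ft_force: [0.1, -0.1, -0.5]
gripper_width: 0.1
[ -2.6   2.1 122.1] [-1.53 -0.51  0.62]
[ -3.    2.1 122. ] [-0.69 -0.53 -0.82]
[ -3.3   2.1 121.9] [-1.03  0.03  0.57]
```

View pics/s5.png

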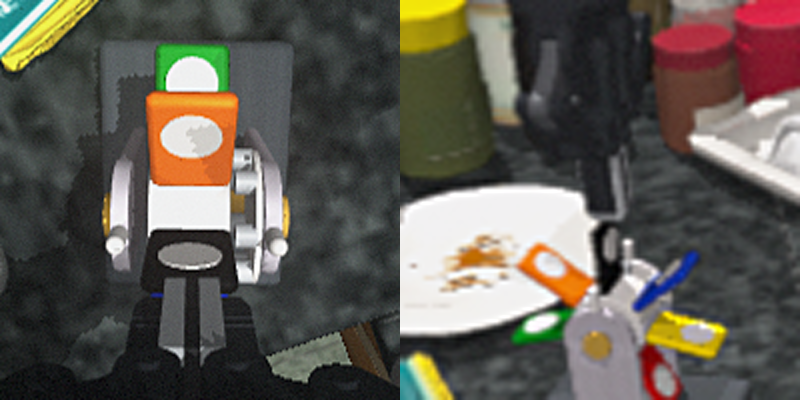

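Run:
```python
from h import *
t=np.radians(37.5);u=np.array([np.cos(t),np.sin(t)]);n=np.array([-u[1],u[0]]);C=np.array([515.5,275])
c=cal("scene");w=cal("wrist")
for z in(122,130,136,140,144): print(z,[proj([[*(C+a*u+b*n),z]],c)[0].round(1).tolist() for a,b in((-23.6,2),(-23.6,9),(-34,9),(-12,9))], "wrist now",[proj([[*(C+a*u+2*n),z]],w)[0].round(1).tolist() for a in(-14,-8,-3,4,8)])
print("crop top row wrist 100 + r/2")
b=cv2.cvtColor(cv2.imread('pics/s4.png'),cv2.COLOR_BGR2GRAY)[:,400:]; print(b[180:240:4,610:670:6])
s=robot.read_state(); print(s["time_s"],s["ft_force"],s["joint_positions"])
```

```text
122 [[232.3, 232.8], [231.1, 234.5], [235.8, 234.7], [226.0, 234.2]] wrist now [[324.6, 253.3], [324.7, 244.0], [324.8, 236.1], [324.9, 224.9], [325.0, 218.4]]
130 [[231.8, 229.6], [230.7, 231.2], [235.4, 231.5], [225.5, 230.9]] wrist now [[324.5, 259.6], [324.6, 250.0], [324.7, 241.8], [324.8, 230.2], [324.9, 223.4]]
136 [[231.5, 227.1], [230.3, 228.7], [235.0, 229.0], [225.1, 228.5]] wrist now [[324.5, 264.8], [324.6, 254.9], [324.7, 246.5], [324.8, 234.4], [324.9, 227.4]]
140 [[231.3, 225.5], [230.1, 227.1], [234.8, 227.3], [224.9, 226.8]] wrist now [[324.5, 268.4], [324.6, 258.3], [324.7, 249.7], [324.8, 237.5], [324.9, 230.3]]
144 [[231.0, 223.8], [229.9, 225.4], [234.6, 225.7], [224.6, 225.2]] wrist now [[324.4, 272.2], [324.5, 261.9], [324.6, 253.1], [324.8, 240.6], [324.8, 233.3]]
crop top row wrist 100 + r/2
[]
6.2 [ 0.35445008 -0.00766398 -0.11987451] [ 2.97527107e-01  1.78988143e-01  1.80341399e+00 -3.36876492e-05
  1.15953334e+00  1.20384990e+00]
```

Both pictures put the true finger end about 23 mm above the reported TCP, and there is no contact force. The finger went over the paddle, so I'll back off and come down lower in stages.

```bash
python3 -m creep '[0,12,0,0,0,0,1, 0,11,0,0,0,0,1, 0,0,0,0,0,0,1, 0,0,8,0,0,0,1, 0,0,3,0,0,0,1]';  python3 -m creep '[0,0,3,0,0,0,1, 0,0,3,0,0,0,1, 0,0,2,0,0,0,1, 0,0,0,0,0,0,1]'
python3 - <<'E'
from h import *
for i in range(2):
    b=cams.snapshot("scene"); s=robot.read_state(); print(rel(s["eef_pos"]),np.round(s["ft_force"],2))
a=cams.snapshot("wrist")
A=a[100:300,230:430].copy(); B=b[180:260,180:260].copy()
save(np.hstack([cv2.resize(x,(400,400),interpolation=cv2.INTER_CUBIC) for x in(A,B)]),'s6.png')
E
```

```text
time_s: 6.7
eef_pos: [493.1, 260.3, 110.1]
tool_rot: [0.899, -0.438, -0.0, 0.0]
ft_force: [-1.0, 0.2, 0.3]
gripper_width: -0.1
time_s: 7.1
eef_pos: [493.2, 260.4, 102.6]
tool_rot: [0.899, -0.438, -0.0, 0.0]
ft_force: [0.1, -0.5, 0.2]
gripper_width: -0.4
[-26.5   1.9 102.8] [ 0.66 -0.17 -0.87]
[-26.4   1.9 103. ] [0.28 0.55 0.37]
```

View pics/s6.png

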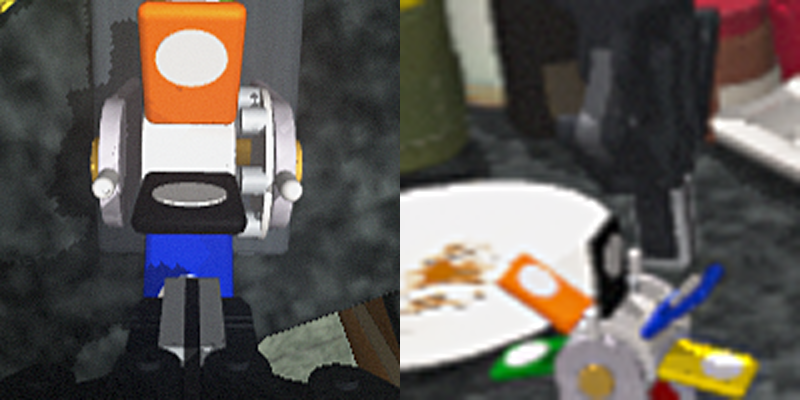

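The finger end now reads about 127 mm from the scene picture (bottom corners at about (228,232) and (237,233)), and black is still upright. I'll lower it 3 mm more and push.

```bash
python3 -m creep '[0,0,3,0,0,0,1, 0,-5,0,0,0,0,1, 0,-5,0,0,0,0,1, 0,-5,0,0,0,0,1, 0,-5,0,0,0,0,1]'; python3 -m creep '[0,-3,0,0,0,0,1, 0,0,0,0,0,0,1]'
python3 - <<'E'
from h import *
for i in range(4):
    b=cams.snapshot("scene"); s=robot.read_state(); print(rel(s["eef_pos"]),np.round(s["ft_force"],2))
for q in("upright_tip","red_tip","wheel_axle"): print(q,[(round(d["p"],2),np.round(d["centre"],1)) for d in cams.spot_point(q,"scene")[:2]])
E
```

```text
time_s: 7.75
eef_pos: [509.2, 272.7, 100.0]
tool_rot: [0.899, -0.438, -0.0, 0.001]
ft_force: [-2.0, -2.7, 1.7]
gripper_width: 0.0
time_s: 7.95
eef_pos: [511.7, 274.7, 99.8]
tool_rot: [0.899, -0.438, 0.0, 0.0]
ft_force: [-0.4, -0.8, 0.4]
gripper_width: -0.1
[-3.4  2.1 99.8] [-0.29 -1.32  0.04]
[-3.5  2.1 99.9] [-1.16 -0.59 -0.98]
[-3.6  2.1 99.9] [-0.34 -2.38  0.66]
[-3.7  2.1 99.9] [ 0.17 -2.48 -0.32]
upright_tip [(0.62, array([221.7, 225.9]))]
red_tip [(0.56, array([239.5, 268. ]))]
wheel_axle [(0.61, array([220.2, 249.2]))]
```

```bash
python3 -m creep '[0,-5,0,0,0,0,1, 0,-5,0,0,0,0,1, 0,-5,0,0,0,0,1, 0,-3,0,0,0,0,1, 0,0,0,0,0,0,1]'
python3 - <<'E'
from h import *
for i in range(2):
    b=cams.snapshot("scene"); s=robot.read_state(); print(rel(s["eef_pos"]),np.round(s["ft_force"],2))
a=cams.snapshot("wrist")
print([(round(d["p"],2),np.round(d["centre"],1)) for d in cams.spot_point("red_tip","scene")[:2]])
A=a[100:300,230:430].copy(); B=b[190:290,180:280].copy()
save(np.hstack([cv2.resize(x,(400,400),interpolation=cv2.INTER_CUBIC) for x in(A,B)]),'s7.png')
c=cal("scene");t=np.radians(37.5);u=np.array([np.cos(t),np.sin(t)]);n=np.array([-u[1],u[0]])
for k in(0,.5,1,1.5,2,2.5,3):
    th=-(3-k)*.8976; print(k,proj([[*(np.array([515.5,275])+60*np.sin(th)*u+2*n),80+60*np.cos(th)]],c).round(1))
E
```

```text
time_s: 8.8
eef_pos: [526.5, 286.3, 100.4]
tool_rot: [0.899, -0.438, 0.0, -0.001]
ft_force: [1.5, -0.2, 0.4]
gripper_width: 0.1
[ 15.4   2.2 100.4] [1.2  0.94 0.12]
[ 15.3   2.2 100.4] [1.64 1.81 0.66]
[(0.81, array([250.2, 255. ]))]
0 [[238.5 269.8]]
0.5 [[246.6 264.2]]
1 [[250.5 255.5]]
1.5 [[249.3 245.1]]
2 [[242.9 235.3]]
2.5 [[232.7 228. ]]
3 [[220.7 225. ]]
```

View pics/s7.png

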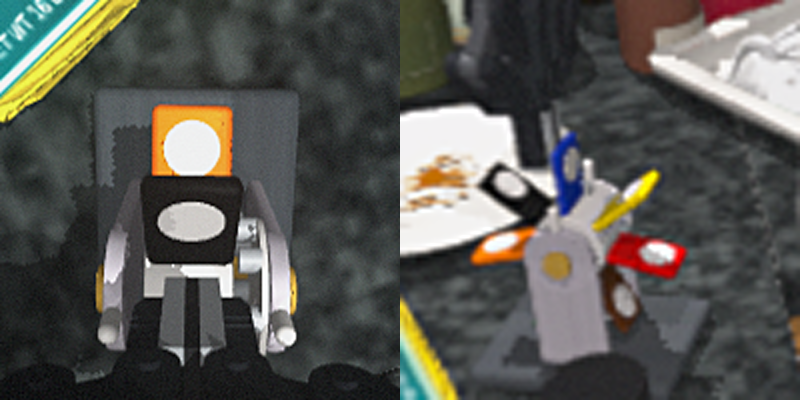

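One clean click: blue is upright and red_tip reads (250,255), exactly the one-click prediction. I'll go up, back, down and repeat.

```bash
python3 -m creep '[0,-2,0,0,0,0,1, 0,0,-20,0,0,0,1, 0,0,-22,0,0,0,1, 0,0,0,0,0,0,1, 0,21,0,0,0,0,1]'; python3 -m creep '[0,22,0,0,0,0,1, 0,0,0,0,0,0,1, 0,0,20,0,0,0,1, 0,0,14,0,0,0,1, 0,0,8,0,0,0,1]'
python3 - <<'E'
from h import *
for i in range(3):
    b=cams.snapshot("scene"); s=robot.read_state(); print(s["time_s"],rel(s["eef_pos"]),np.round(s["ft_force"],2))
for q in("red_tip","day_stand"): print([(round(d["p"],2),np.round(d["centre"],1)) for d in cams.spot_point(q,"scene")[:1]])
a=cams.snapshot("wrist");c=cal("wrist")
for q,z in(("day_stand",0),("upright_tip",140)): print([onplane(d["centre"],z,c).round(1) for d in cams.spot_point(q,"wrist")[:1]])
E
```

```text
time_s: 9.5
eef_pos: [511.8, 274.4, 142.4]
tool_rot: [0.899, -0.438, 0.001, -0.001]
ft_force: [-0.0, -1.0, -0.7]
gripper_width: 0.3
time_s: 10.0
eef_pos: [492.3, 260.2, 97.7]
tool_rot: [0.899, -0.438, -0.001, 0.001]
ft_force: [-0.5, 0.2, -0.3]
gripper_width: 0.2
10.05 [-27.9   2.5  96.9] [-0.76 -0.42 -1.52]
10.1 [-27.5   2.4  98. ] [-0.49 -0.92 -0.07]
10.15 [-26.8   2.1  99.1] [0.87 0.08 0.  ]
[(0.71, array([250.5, 257.8]))]
[(0.59, array([230. , 281.2]))]
[array([518.9, 275.2,   0. ])]
[array([515. , 275.5, 140. ])]
```

```bash
python3 -m creep '[0,-5,0,0,0,0,1, 0,-5,0,0,0,0,1, 0,-5,0,0,0,0,1, 0,-5,0,0,0,0,1, 0,-5,0,0,0,0,1]'; python3 -m creep '[0,-5,0,0,0,0,1, 0,-5,0,0,0,0,1, 0,-5,0,0,0,0,1, 0,-1,0,0,0,0,1, 0,0,0,0,0,0,1]'
python3 - <<'E'
from h import *
for i in range(2):
    b=cams.snapshot("scene"); s=robot.read_state(); print(s["time_s"],rel(s["eef_pos"]),np.round(s["ft_force"],2))
print([(round(d["p"],2),np.round(d["centre"],1)) for d in cams.spot_point("red_tip","scene")[:1]])
E
```

```text
time_s: 10.9
eef_pos: [513.1, 275.7, 99.7]
tool_rot: [0.899, -0.438, -0.0, 0.001]
ft_force: [-0.6, -2.1, -0.7]
gripper_width: 0.4
time_s: 11.4
eef_pos: [526.4, 286.1, 100.3]
tool_rot: [0.899, -0.438, 0.001, -0.001]
ft_force: [1.0, 1.1, -0.6]
gripper_width: -0.1
11.45 [ 15.3   2.2 100.3] [ 1.69  1.17 -0.23]
11.5 [ 15.2   2.2 100.3] [ 1.75  1.25 -0.5 ]
[(0.85, array([242.9, 236.5]))]
```

Red_tip is at (243,236.5), the two-click position, so yellow is upright. I'll go up, back and down again, letting it rest.

```bash
python3 -m creep '[0,-2,0,0,0,0,1, 0,0,-20,0,0,0,1, 0,0,-22,0,0,0,1, 0,0,0,0,0,0,1, 0,21,0,0,0,0,1]'; python3 -m creep '[0,22,0,0,0,0,1, 0,0,0,0,0,0,1, 0,0,0,0,0,0,1, 0,0,0,0,0,0,1, 0,0,0,0,0,0,1]'
python3 - <<'E'
from h import *
b=cams.snapshot("scene"); s=robot.read_state(); print(s["time_s"],rel(s["eef_pos"]),np.round(s["ft_force"],2))
for q in("red_tip","day_stand"): print([(round(d["p"],2),np.round(d["centre"],1)) for d in cams.spot_point(q,"scene")[:1]])
a=cams.snapshot("wrist");c=cal("wrist")
for q,z in(("day_stand",0),("upright_tip",140)): print([onplane(d["centre"],z,c).round(1) for d in cams.spot_point(q,"wrist")[:1]])
save(np.hstack([cv2.resize(x,(400,400),interpolation=cv2.INTER_CUBIC) for x in(a[80:280,230:430],b[190:290,180:280])]),'s8.png')
E
```

```text
time_s: 12.05
eef_pos: [511.8, 274.4, 142.5]
tool_rot: [0.899, -0.438, 0.001, -0.001]
ft_force: [-0.6, -0.5, -0.1]
gripper_width: -0.0
time_s: 12.55
eef_pos: [493.8, 260.7, 141.9]
tool_rot: [0.899, -0.438, -0.0, -0.0]
ft_force: [0.2, 0.4, -0.4]
gripper_width: 0.3
12.6 [-26.    1.9 141.9] [ 0.14 -0.46 -0.3 ]
[(0.88, array([242.2, 234.2]))]
[(0.69, array([226.8, 277.7]))]
[array([519.8, 277.7,   0. ])]
[array([514. , 275.7, 140. ])]
```

View pics/s8.png

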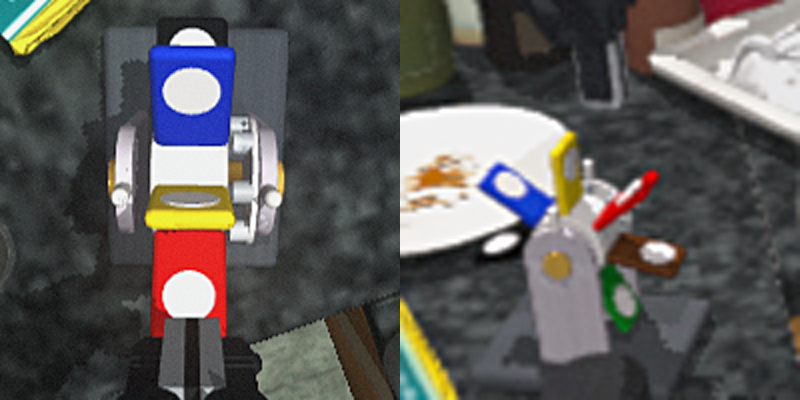

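Yellow is upright at rest (crop (565,165)), red is just behind it (crop (630,200)), and the stand hasn't moved. Now the last click.

```bash
python3 -m creep '[0,0,20,0,0,0,1, 0,0,14,0,0,0,1, 0,0,8,0,0,0,1, 0,0,0,0,0,0,1, 0,-5,0,0,0,0,1]'; python3 -m creep '[0,-5,0,0,0,0,1, 0,-5,0,0,0,0,1, 0,-5,0,0,0,0,1, 0,-5,0,0,0,0,1, 0,-5,0,0,0,0,1]'; python3 -m creep '[0,-5,0,0,0,0,1, 0,-5,0,0,0,0,1, 0,-1,0,0,0,0,1, 0,0,0,0,0,0,1]'
python3 - <<'E'
from h import *
for i in range(2):
    b=cams.snapshot("scene"); s=robot.read_state(); print(s["time_s"],rel(s["eef_pos"]),np.round(s["ft_force"],2))
print([(round(d["p"],2),np.round(d["centre"],1)) for d in cams.spot_point("red_tip","scene")[:1]])
E
```

```text
time_s: 13.35
eef_pos: [497.2, 263.4, 100.0]
tool_rot: [0.899, -0.438, -0.0, 0.0]
ft_force: [0.5, 0.9, 0.9]
gripper_width: 0.3
time_s: 13.85
eef_pos: [517.0, 279.0, 99.7]
tool_rot: [0.899, -0.438, -0.0, 0.0]
ft_force: [-1.0, -1.7, -0.5]
gripper_width: -0.3
time_s: 14.25
eef_pos: [526.3, 286.2, 100.3]
tool_rot: [0.899, -0.438, 0.0, -0.001]
ft_force: [1.1, 0.9, -0.2]
gripper_width: -0.1
14.3 [ 15.2   2.3 100.2] [ 1.25  1.72 -0.15]
14.35 [ 15.1   2.3 100.3] [1.2  1.23 0.07]
[(0.86, array([219.4, 224.4]))]
```

Red_tip is at the upright position. I'll lift clear and check.

```bash
python3 -m creep '[0,-2,0,0,0,0,1, 0,0,-20,0,0,0,1, 0,0,-25,0,0,0,1, 0,0,-40,0,0,0,1, 0,0,-30,0,0,0,1]'; python3 -m creep '[0,30,0,0,0,0,1, 0,30,0,0,0,0,1, 0,0,0,0,0,0,1, 0,0,0,0,0,0,1, 0,0,0,0,0,0,1]'
python3 - <<'E'
from h import *
b=cams.snapshot("scene"); s=robot.read_state(); print(s["time_s"],rel(s["eef_pos"]),np.round(s["ft_force"],2))
for q in("red_tip","day_stand","pepper"): print([(round(d["p"],2),np.round(d["centre"],1)) for d in cams.spot_point(q,"scene")[:1]])
a=cams.snapshot("wrist");c=cal("wrist")
for q,z in(("day_stand",0),("upright_tip",140),("red_tip",140)): print([onplane(d["centre"],z,c).round(1) for d in cams.spot_point(q,"wrist")[:1]])
save(np.hstack([cv2.resize(a,(400,250)),cv2.resize(b[180:305,160:360],(400,250),interpolation=cv2.INTER_CUBIC)]),'s9.png')
E
```

```text
time_s: 14.9
eef_pos: [527.2, 286.8, 217.0]
tool_rot: [0.899, -0.438, 0.0, -0.0]
ft_force: [0.3, 0.5, 0.2]
gripper_width: 0.4
time_s: 15.4
eef_pos: [480.5, 250.1, 215.2]
tool_rot: [0.899, -0.438, 0.0, -0.0]
ft_force: [-0.2, -0.0, 0.6]
gripper_width: 0.0
15.45 [-42.8   1.6 215.1] [ 0.03  0.28 -0.31]
[(0.55, array([219.1, 224. ]))]
[(0.86, array([229. , 279.2]))]
[(0.6, array([232.6, 315.4]))]
[array([520.8, 275.3,   0. ])]
[array([513.3, 275.8, 140. ])]
[array([518.8, 274.9, 140. ])]
```

```bash
python3 -c "
from h import *
hand_in(); print('done')"
```

```text
the job is handed in; nothing more can be done
done
```

The day wheel now has red upright, and I handed the job in at about 15.5 s. It started at black, and I gave it three single fingertip clicks: black to blue, blue to yellow, then a rest with yellow upright and the last click to red.

**Last checks:**
- **Red upright:** the network put the red tip at (219, 224) in the scene camera, against (220.7, 225) predicted for red upright. The wrist camera put it about 3 mm from the upright point.
- **Stand:** its estimated position stayed within about 4 mm, which is the detector's scatter, so I saw no sign that it shifted.
- **Contact:** with the finger lifted clear, the wrist force was about 0. The readings during the pushes stayed below about 4 N.

**What disagreed or failed:**
- **Finger height:** both cameras showed the real finger end about 23 mm above the reported TCP height. The first pass therefore went over the black paddle without contact, and I lowered the reported height to about 100 mm for the clicks.
- **Final picture:** I could not view the last image because the 12-picture limit was reached. The final state rests on the network detections, not on a picture I looked at.
- **Bystanders:** only the pepper pot was rechecked at the end. It read about 3 pixels off its first detection, which I took as scatter.

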